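# Sort the desk oddments into their trays

## Robot

A 6-joint arm with a two-finger parallel gripper is mounted at the origin on the work surface; the furniture and walls round the work are solid. World frame = base frame: x ahead of the robot, y to its left, z up, the work surface at z = 0. Lengths are in mm, angles in rad, forces in N, time in s.
With the tool pointing down it reaches from about 300 to 775 mm from the base axis. Payload 14.6 kg.
Tool frame: the origin (TCP) lies at the very end of the fingers, on their centre line; the grasp point (between the pads) lies 19 mm behind it; z points along the fingers, y is the line along which they close (so a half turn about z gives the same grasp; the last joint's range is limited). The gripper opens to 85 mm and grips with 20 to 120 N. Pads are 22 mm wide; open, the fingers measure 114 mm over their backs; the gripper's body (76 mm by 85 mm) begins 54 mm behind the grasp point. The pads swing forward as they close: fully open they stand 13 mm farther back than shut.
Start: joints at [1.143, 0.3, 1.521, -0, 1.321, -0.067], TCP at [194.159, 514.579, 231.281] pointing down, gripper open.
Joint ranges: [-3.03, 3.03], [-0.79, 2.21], [0.23, 2.52], [-1.04, 4.18], [0, 3.07], [-2.55, 2.55]. Speed limits (rad/s): [2.22, 2.22, 2.57, 3.14, 3.14, 3.14].

## Interface

Orientations are given as a unit quaternion [x, y, z, w].
In Python, from workcell import env gives the robot as it stands. Calls block until the motion is done:
- env.movep(position, orientation): joint-space move of the TCP to a pose.
- env.movel(position, rot=None, vel=150, guard=None): straight line of the TCP; rot=None keeps the orientation; vel is the mean speed in mm/s. With guard (N) it stops when the force on the tool has changed by that much, and returns True; else False.
- env.set_joints(angles): joint-space move.
- env.gripper_to(opening, strength=None): finger opening in mm; strength is the grip in N (None keeps the last); returns when the fingers have stopped.
- env.dwell(seconds).
- env.ik(position, orientation): joint angles nearest the present ones, or None.
- env.capture(name): name is "side" or "top" or "wrist"; returns a dict with "img" (420x560x3 uint8, red, green, blue), "range_z" (420x560 float32, mm along the optical axis (not along the pixel's ray), 0 where there is no reading), "fx", "fy", "cx", "cy" (pixels), "R" (3x3) and "t" (3): a world point X has camera coordinates R X + t. Camera axes: x right, y down, z forward; pixel columns grow to the right and rows downward; lengths in mm; the calibration is good to about 2 mm. A picture is of the moment at which its call begins.
A pose or a line that the arm cannot do raises env.MotionError and nothing moves.
- env.job_done(): hands the job in; it is judged then, once.
Trained networks look in the newest picture that a camera, given by its name, has taken for a name from the list of things; names that differ only in an ending like _2 or _b are one class to them, and where a whole thing is asked for, a point or a joint stands for the part that bears it (a point fixed in the world has none). Each returns a list of dicts, best first, with "score" (0 to 1); they miss things now and then, are a little off and sometimes report something else, mostly with a low value. They report only what shows in the picture. A call takes as long as a camera call. They do not tell look-alikes from the thing itself.
- env.spot_in(name, camera): "uv" ([column, row] in pixels, amid what is visible of it).
- env.cut_out(name, camera): "pixels" (420x560 bool, what is visible of it) and "uv" ([column, row] in pixels, amid what is visible of it).
- env.spot_point(name, camera): "uv" ([column, row] in pixels: a listed point, or the origin of a listed thing).
Readings, each from a call of its own:
- env.current_time_s(): time.
- env.current_qpos(): joint angles.
- env.current_dq(): joint speeds.
- env.current_joint_efforts(): joint torques, N m.
- env.current_tool_pos(): TCP position.
- env.current_orientation(): TCP orientation.
- env.current_force(): force on the tool from outside, world axes, zero at the start.
- env.current_wrist_torque(): the same for the moment, N m.
- env.current_gripper_width(): finger opening in mm.
- env.current_gripper_force(): force on a finger pad.
Only numpy, scipy, OpenCV 4.12 (cv2) and the standard library are available. Lean on these libraries where they do the work, as an engineer would, in place of code of your own. Each camera call takes 0.05 s, during which the arm holds its last target. There are 200 camera calls.

## Task

Sort the five loose things in front of the robot into the three trays: both hand stamps into the blue tray, standing upright; the glue stick (upright) and the correction roller (flat) into the yellow tray; the power plug, lying as it is now, into the green tray. Everything must rest on its tray's floor, not on a rim or on another thing. Leave the white mug and the black pen pot where they stand.

Things in the scene. Friction and masses are not known exactly. Their poses are not given: they have to be found in the camera images.
- black_stamp: hand stamp with a black turned handle, standing upright on its wooden block: block 25 (x) x 58 (y) x 18 mm high, round handle above it up to 24 mm thick, total height 70 mm. Origin: centre of the underside, z up. Take it by the knob of the handle, 45 to 60 mm up; loose.
- red_stamp: hand stamp with a dark red turned handle, standing upright on its wooden block: block 25 (x) x 46 (y) x 18 mm high, round handle above it up to 24 mm thick, total height 70 mm. Origin: centre of the underside, z up. Take it by the knob of the handle, 45 to 60 mm up; loose.
- glue_stick: glue stick with cream barrel and blue cap, standing upright: 26 mm diameter, 86 mm tall, cap fixed. Origin: centre of the underside, z up; loose.
- correction_roller: dark blue correction-tape roller lying flat: 39 (x) x 98 (y, long axis; narrow white tip at its -y end) x 16 mm high. Origin: centre of the underside, z up. Take it across its 39 mm width at the origin; loose.
- power_plug: black moulded power plug lying with its three brass pins sideways: 68 x 46 x 24 mm high with the pins; the black body spans x -14 to +34 mm and y -23 to +23 mm, the pins point to -x. Origin: on the underside, z up; the middle of the body is 10 mm to +x of it. Take the body across its 46 mm (y); loose.
- blue_tray: blue shallow open rectangular tray, fixed to the desk top for this job: 130 (its x) x 170 (its y) x 18 mm high outside, walls and floor 4 mm thick, so inside 122 x 162 mm with the inner floor 4 mm above the desk. Origin: centre of its underside, z up.
- yellow_tray: yellow shallow open rectangular tray, fixed to the desk top for this job: 130 (its x) x 170 (its y) x 18 mm high outside, walls and floor 4 mm thick, so inside 122 x 162 mm with the inner floor 4 mm above the desk. Origin: centre of its underside, z up.
- green_tray: green shallow open rectangular tray, fixed to the desk top for this job: 130 (its x) x 170 (its y) x 18 mm high outside, walls and floor 4 mm thick, so inside 122 x 162 mm with the inner floor 4 mm above the desk. Origin: centre of its underside, z up.
- white_mug: white mug, bystander: 81 mm across, 94 mm tall, 116 mm long (y) with its handle at -y. Origin: middle of that length on the underside, z up; loose.
- black_pen_pot: round black wire pot with pens, bystander: 78 mm across, 135 mm tall with the pens. Origin: centre of the underside, z up; loose.
Things that resemble listed ones, but are neither listed nor needed, are in the scene too. What is shaped like the red_stamp but orange, pink or turquoise is not meant.

How it is judged (in metres and radians):
At the end, for the whole second after the job is handed in: Stamps in the blue tray, glue stick and roller in the yellow, plug in the green: each origin within 60 mm (tray x) and 80 mm (tray y) of the tray's centre, under 9 mm above its underside (on its floor), z axis within 0.15 rad of vertical, at rest (below 0.02 m/s) (x of black_stamp in the frame of blue_tray between -0.06 and 0.06 m and y of black_stamp in the frame of blue_tray between -0.08 and 0.08 m and z of each of black_stamp, red_stamp in the frame of blue_tray below 0.009 m and angle between each of black_stamp, red_stamp, glue_stick, correction_roller, power_plug's own z axis and vertical below 0.15 rad and linear speed of each of black_stamp, red_stamp, glue_stick, correction_roller, power_plug below 0.02 m/s and x of red_stamp in the frame of blue_tray between -0.06 and 0.06 m and y of red_stamp in the frame of blue_tray between -0.08 and 0.08 m and x of glue_stick in the frame of yellow_tray between -0.06 and 0.06 m and y of glue_stick in the frame of yellow_tray between -0.08 and 0.08 m and z of each of glue_stick, correction_roller in the frame of yellow_tray below 0.009 m and x of correction_roller in the frame of yellow_tray between -0.06 and 0.06 m and y of correction_roller in the frame of yellow_tray between -0.08 and 0.08 m and x of power_plug in the frame of green_tray between -0.06 and 0.06 m and y of power_plug in the frame of green_tray between -0.08 and 0.08 m and z of power_plug in the frame of green_tray below 0.009 m); the robot touches nothing.
It fails at once if the white mug is moved more than 20 mm (distance of white_mug from where it was at the start of the episode above 0.02 m).
It fails at once if the black pen pot is moved more than 20 mm (distance of black_pen_pot from where it was at the start of the episode above 0.02 m).
It also fails if it takes over 131 s, if anything falls off the work surface, if the arm or the gripper's body presses on something with over 40 N, if the wrist force passes 120 N, or if a joint passes its speed limit or range.

## Working session

There is one attempt and no reset: what is moved stays moved. The work goes in short steps, each a Python script; the robot and the scene stay as the last script left them, time stands still between calls to the robot, and variables do not carry over. Pictures are saved under pics/ and viewed, at most 14 in all, crops included, and the job is handed in when it is done.

```bash
mkdir -p pics; ls
python3 - <<'E'
from workcell import env
import cv2,pickle
d={}
for c in ("top","side"):
    f=env.capture(c); d[c]=f
    cv2.imwrite(f"pics/{c}0.png",f["img"][:,:,::-1])
    print(c,f["fx"],f["cx"],f["cy"],f["R"].round(3).tolist(),f["t"])
pickle.dump(d,open("d0.pkl","wb"))
print(env.current_time_s(),env.current_orientation())
E
```

```text
pics
top 432.88621883427936 285.87142436052807 200.91609008563879 [[-0.331, -0.944, -0.006], [-0.875, 0.309, -0.373], [0.354, -0.118, -0.928]] [ 189.8869817   436.32388057 1403.12607125]
side 542.7487755631114 281.72424339064236 209.91902122495281 [[-0.974, -0.226, -0.007], [-0.149, 0.667, -0.73], [0.169, -0.71, -0.683]] [ 461.46957408   88.53384605 1570.75014954]
0.1 [ 1.79395736e-01  9.83776853e-01 -5.07690943e-04 -1.25065904e-04]
```

View pics/top0.png

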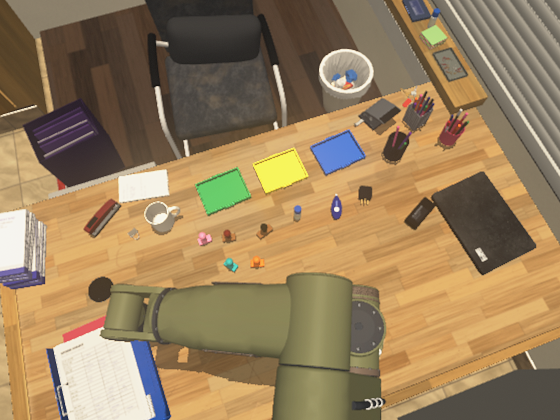

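View pics/side0.png

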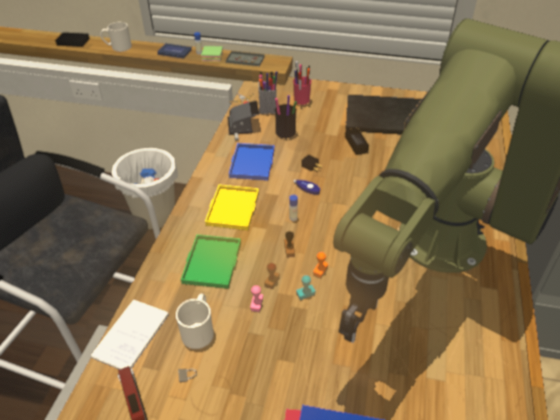

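The top view shows the trays at green (223,192), yellow (280,171) and blue (338,152). The loose things are red stamp (228,236), black stamp (264,230), glue stick (297,213), roller (336,207) and plug (365,193). The look-alikes are pink (204,239), turquoise (230,264) and orange (257,262). The side view agrees with this.

```bash
cat > h.py <<'E'
from workcell import env
import numpy as np, cv2
def cloud(f):
    v,u=np.mgrid[:420,:560]; z=f["range_z"].astype(float)
    P=np.stack([(u-f["cx"])/f["fx"]*z,(v-f["cy"])/f["fy"]*z,z],-1)
    W=(P-f["t"])@f["R"]; W[z==0]=np.nan
    return W
def ray(f,uv,h):  # pixel -> world point at height h
    d=np.array([(uv[0]-f["cx"])/f["fx"],(uv[1]-f["cy"])/f["fy"],1])@f["R"]; o=-f["R"].T@f["t"]
    return o+d*(h-o[2])/d[2]
def find(cam,names,f=None,lo=3):
    f=f or env.capture(cam); W=cloud(f); out={}
    for n in names:
        for r in env.cut_out(n,cam)[:3]:
            if r["score"]<.2: continue
            m=r["pixels"]; m=cv2.erode(m.astype(np.uint8),np.ones((2,2)))>0 if m.sum()>150 else m
            p=W[m]; c=f["img"][m]; p=p[~np.isnan(p[:,0])]
            if len(p)==0: continue
            q=p[p[:,2]>lo]
            if len(q)<5: continue
            rc=cv2.minAreaRect(q[:,:2].astype(np.float32))
            print(cam,n,round(r["score"],2),"uv",np.round(r["uv"]),"n",len(q),"med",np.median(q,0).round(),"zmax",np.percentile(q[:,2],97).round(),
              "rect",np.round(rc[0],1),np.round(rc[1],1),round(rc[2],1),"rgb",np.median(c,0))
            out.setdefault(n,[]).append((q,rc,r,f))
    return out
E
python3 - <<'E'
from h import *
N="black_stamp red_stamp glue_stick correction_roller power_plug blue_tray yellow_tray green_tray white_mug black_pen_pot".split()
for c in("top","side"): find(c,N)
E
```

```text
top black_stamp 0.49 uv [263. 229.] n 131 med [417. 137.  18.] zmax 70.0 rect [420.7 135.8] [26.7 56.1] 20.6 rgb [127.   90.5  56. ]
top red_stamp 0.61 uv [228. 263.] n 98 med [341. 280.  24.] zmax 72.0 rect [345.5 282.9] [43.9 23.7] 45.1 rgb [ 89. 181. 158.]
top red_stamp 0.5 uv [201. 240.] n 122 med [458. 340.  19.] zmax 71.0 rect [464.2 341.7] [32.6 44.2] 2.4 rgb [243. 155. 164.]
top red_stamp 0.5 uv [256. 264.] n 93 med [317. 195.  20.] zmax 71.0 rect [319.  195.4] [37.9 20.5] 71.4 rgb [246. 150.  61.]
top glue_stick 0.42 uv [297. 213.] n 80 med [430.   8.  73.] zmax 88.0 rect [435.7   6. ] [20.3 24.6] 56.6 rgb [101.5 120.  114. ]
top correction_roller 0.45 uv [338. 208.] n 145 med [ 416. -137.   16.] zmax 21.0 rect [ 417.7 -137.8] [32.9 75.5] 55.5 rgb [ 84.  74. 135.]
top correction_roller 0.37 uv [223. 188.] n 952 med [621. 228.   6.] zmax 20.0 rect [620.4 228.4] [137.8 165.9] 5.0 rgb [105. 205. 107.]
top power_plug 0.75 uv [364. 195.] n 174 med [ 432. -253.   23.] zmax 30.0 rect [ 432.6 -252.7] [45.6 58.5] 67.6 rgb [78. 62. 49.]
top blue_tray 0.71 uv [337. 152.] n 915 med [ 62
[... 1503 characters left out ...]
.7 64.9] 80.3 rgb [71. 55. 38.]
side blue_tray 0.92 uv [252. 160.] n 1173 med [ 629. -226.    8.] zmax 22.0 rect [ 627.8 -228.7] [131.5 181.8] 6.4 rgb [ 83. 117. 209.]
side yellow_tray 0.73 uv [232. 208.] n 1607 med [629.   5.   8.] zmax 22.0 rect [627.1   2.3] [133.  180.9] 2.8 rgb [254. 246.  41.]
side green_tray 0.81 uv [211. 265.] n 2106 med [622. 230.   7.] zmax 22.0 rect [619.9 226.2] [133.8 178.5] 5.4 rgb [103. 187.  90.]
side white_mug 0.83 uv [193. 322.] n 1445 med [580. 460.  58.] zmax 96.0 rect [590.5 438.3] [ 77.1 137.8] 25.1 rgb [163. 151. 127.]
side black_pen_pot 0.76 uv [284. 120.] n 634 med [ 555. -401.   70.] zmax 122.0 rect [ 558.5 -427.6] [68.5 90.1] 12.0 rgb [58. 45. 37.]
```

```bash
cat >> h.py <<'E'
def down(th_deg,x,y):   # tool down, closing line along th (mod 180, nearest to radial)
    r=np.degrees(np.arctan2(y,x)); th=(th_deg-r+90)%180-90+r
    a=np.radians((th+90)/2); return [np.cos(a),np.sin(a),0,0]
E
python3 - <<'E'
from h import *
import pickle
d={}
for i,(x,y) in enumerate([(400,240),(400,80),(400,-190)]):
    env.movep([x,y,330],down(np.degrees(np.arctan2(y,x)),x,y)); env.dwell(.2)
    f=env.capture("wrist"); d[i]=f
    cv2.imwrite(f"pics/w{i}.png",f["img"][:,:,::-1])
    print(i,(-f["R"].T@f["t"]).round(),env.current_time_s())
    find("wrist","black_stamp red_stamp glue_stick correction_roller power_plug".split(),f)
pickle.dump(d,open("d1.pkl","wb"))
cv2.imwrite("pics/wall.png",cv2.resize(np.vstack([np.hstack([d[0]["img"],d[1]["img"]]),np.hstack([d[2]["img"],d[2]["img"]*0])])[:,:,::-1],(800,600)))
E
```

```text
0 [360. 308. 472.] 2.7917
wrist black_stamp 0.86 uv [253. 228.] n 564 med [418. 141.  20.] zmax 70.0 rect [419.1 142.5] [23.2 40.3] 18.9 rgb [110.5  80.   53. ]
wrist red_stamp 0.98 uv [314. 169.] n 599 med [439. 261.  20.] zmax 70.0 rect [441.2 258.2] [45.4 24.6] 78.4 rgb [151.  82.  56.]
wrist red_stamp 0.92 uv [354. 125.] n 632 med [458. 338.  20.] zmax 70.0 rect [461.  340.4] [24.  43.4] 4.4 rgb [245. 167. 186.]
wrist red_stamp 0.57 uv [258. 119.] n 568 med [347. 282.  64.] zmax 70.0 rect [345.6 280.3] [44.9 24.5] 36.4 rgb [ 63. 121. 113.]
wrist glue_stick 0.96 uv [223. 306.] n 566 med [436.  15.  67.] zmax 87.0 rect [438.7   6.8] [21.3 24. ] 24.7 rgb [ 89. 112. 114.]
wrist glue_stick 0.35 uv [314. 170.] n 524 med [439. 261.  57.] zmax 70.0 rect [441.  258.8] [43.1 23.9] 80.6 rgb [148.  79.  55.]
wrist correction_roller 0.88 uv [188. 350.] n 530 med [ 430. -133.   16.] zmax 18.0 rect [ 433.2 -138.3] [26.3 80.1] 60.2 rgb [ 41.  52. 140.]
1 [385. 157. 472.] 3.975
wrist black_stamp 0.84 uv [298. 130.] n 716 med [420. 137.  19.] zmax 70.0 rect [421.4 133.2] [24.2 57.5] 18.7 rgb [108.
[... 548 characters left out ...]
tion_roller 0.76 uv [265. 290.] n 906 med [ 420. -135.   16.] zmax 18.0 rect [ 425.5 -138.6] [36.5 94.1] 71.4 rgb [ 60.  61. 139.]
wrist power_plug 0.61 uv [260. 350.] n 787 med [ 435. -247.   24.] zmax 26.0 rect [ 429.  -252.4] [44.7 67.2] 65.5 rgb [38. 35. 33.]
2 [ 433. -119.  473.] 5.525
wrist glue_stick 0.89 uv [238.  11.] n 533 med [436.  -5.  68.] zmax 87.0 rect [435.9  -2.4] [11.7 24.2] 74.7 rgb [101. 129. 130.]
wrist correction_roller 0.95 uv [278. 124.] n 1260 med [ 419. -139.   16.] zmax 18.0 rect [ 424.7 -141.7] [35.9 94. ] 64.8 rgb [ 77.  75. 162.]
wrist power_plug 0.63 uv [319. 195.] n 1024 med [ 436. -255.   24.] zmax 26.0 rect [ 429.8 -254.5] [46.1 63.5] 64.4 rgb [72. 59. 48.]
```

View pics/wall.png

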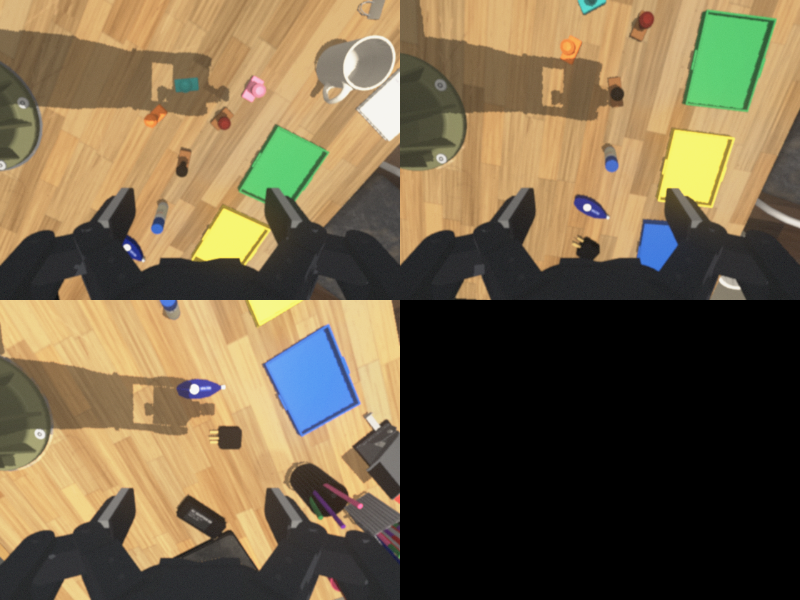

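```bash
cat >> h.py <<'E'
T={"blue":(627,-226.5,6.5),"yellow":(626.5,4,4),"green":(619.5,227.5,4.5)}
def pick(x,y,th,z,opening,grip=40,guard=12):
    env.gripper_to(opening); q=down(th,x,y)
    env.movep([x,y,160],q)
    hit=env.movel([x,y,z],vel=120,guard=guard)
    env.gripper_to(0,grip); w=env.current_gripper_width(); zz=env.current_tool_pos()[2]
    env.movel([x,y,190],vel=150)
    print("pick hit",hit,"z",round(zz,1),"width",w,"lifted",env.current_gripper_width(),"F",env.current_force().round(1) if hasattr(env.current_force(),'round') else env.current_force(),"t",env.current_time_s())
    return zz
def place(tray,tx,ty,zpick,rel,dth=0):
    X,Y,a=T[tray]; c,s=np.cos(np.radians(a)),np.sin(np.radians(a)); x,y=X+c*tx-s*ty,Y+s*tx+c*ty
    env.movep([x,y,190],down(a+dth,x,y))
    env.movel([x,y,zpick+15],vel=150)
    hit=env.movel([x,y,zpick+4.5],vel=30,guard=8)
    print("place hit",hit,np.round(env.current_tool_pos(),1),"w",env.current_gripper_width())
    env.gripper_to(rel); env.movel([x,y,170],vel=150); print("t",env.current_time_s())
E
python3 - <<'E'
from h import *
z=pick(421,135,18.7,33,50)
place("blue",0,35,z,40)
E
```

```text
pick hit False z 33.6 width 23.12728430909889 lifted 22.48252234428499 F [ 0.4 -0.2 -0.9] t 10.3583
place hit True [ 622.9 -191.8   37.6] w 22.981516940433796
t 14.6417
```

Run:
```python
from h import *
z=pick(441,257.5,-12,33,50)
place("blue",0,-37,z,40)
z=pick(425,-140,65,0,58)
f=env.capture("wrist"); cv2.imwrite("pics/r.png",f["img"][:,:,::-1])
```

```text
pick hit False z 33.6 width 22.954606549268636 lifted 22.778527504767684 F [-0.2  0.6  0.4] t 19.4333
place hit True [ 631.1 -263.3   37.7] w 22.807512875211547
t 24.2917
pick hit False z 0.7 width 36.539523728463756 lifted 36.37206159571912 F [-0.4  0.4 -1.3] t 28.7917
```

View pics/r.png

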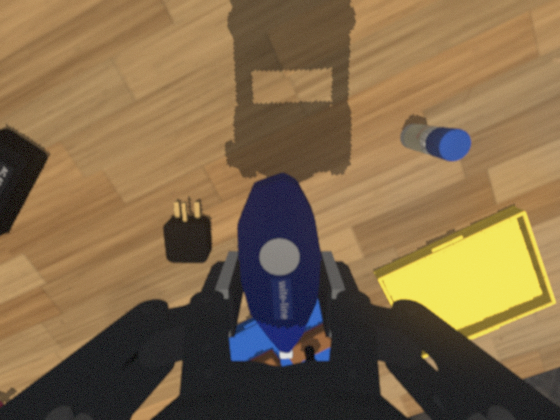

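The roller is held level between the pads (280,262). The plug (188,230) and the glue stick (445,143) are undisturbed.

Run:
```python
from h import *
place("yellow",0,-22,0.7,50)
z=pick(437,7,0,40,50)
place("yellow",0,55,z,42)
z=pick(438.6,-257.7,65,1,66)
f=env.capture("wrist"); cv2.imwrite("pics/p.png",f["img"][:,:,::-1])
```

```text
place hit True [627.9 -17.9   4.8] w 36.32811962094358
t 33.35
pick hit False z 40.5 width 24.578703121295813 lifted 24.421465663907895 F [-0.7  0.5 -0.5] t 37.0
place hit True [622.6  58.9  44.6] w 24.80995771284429
t 40.575
pick hit False z 1.6 width 45.09868982558814 lifted 45.22182165853665 F [-0.8  0.5 -1.7] t 45.5083
```

View pics/p.png

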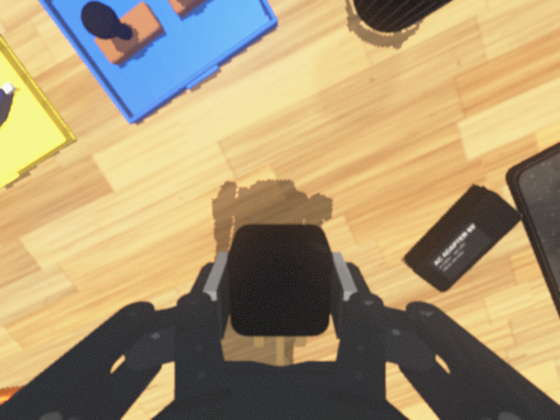

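The plug is held squarely at (280,280). A stamp stands in the blue tray at (105,25).

Run:
```python
from h import *
place("green",0,0,1.6,58)
d=[]
for x,y in[(480,150),(480,-150)]:
    env.movep([x,y,330],down(np.degrees(np.arctan2(y,x)),x,y)); env.dwell(.2)
    f=env.capture("wrist"); d.append(f["img"])
    find("wrist","black_stamp red_stamp glue_stick correction_roller power_plug blue_tray yellow_tray green_tray".split(),f)
f=env.capture("side"); 
find("side","glue_stick power_plug white_mug black_pen_pot".split(),f)
cv2.imwrite("pics/end.png",cv2.resize(np.hstack(d)[:,:,::-1],(800,300)))
cv2.imwrite("pics/ends.png",f["img"][:,:,::-1])
print(env.current_time_s())
```

```text
place hit True [619.4 227.5   5.7] w 45.83584307630861
t 50.675
wrist black_stamp 0.66 uv [296. 356.] n 172 med [ 617. -167.   22.] zmax 25.0 rect [558.6  -7.3] [ 26.  370.6] 20.0 rgb [149.  103.   70.5]
wrist red_stamp 0.79 uv [310.  18.] n 744 med [462. 333.  28.] zmax 70.0 rect [462.3 332.7] [23.5 30.8] 3.2 rgb [246.  173.5 194.5]
wrist red_stamp 0.73 uv [205.  34.] n 871 med [350. 278.  20.] zmax 70.0 rect [346.  279.4] [43.2 23.5] 37.5 rgb [ 93. 208. 194.]
wrist red_stamp 0.58 uv [176.  96.] n 842 med [326. 195.  19.] zmax 70.0 rect [322.8 192.8] [45.5 23.4] 76.5 rgb [186. 103.  54.]
wrist glue_stick 0.72 uv [352. 247.] n 302 med [617.  67.  49.] zmax 90.0 rect [617.7  63.7] [22.8  9.4] 34.3 rgb [160. 145. 117.]
wrist correction_roller 0.73 uv [332. 285.] n 555 med [620. -16.  20.] zmax 22.0 rect [585.   50.6] [ 31.8 249.8] 29.5 rgb [ 94.  87. 150.]
wrist power_plug 0.63 uv [386. 143.] n 1332 med [617. 223.  28.] zmax 30.0 rect [619.6 215.4] [46.4 67.5] 4.1 rgb [50. 64. 46.]
wrist blue_tray 0.82 uv [294. 349.] n 1541 med [ 606. -165.    5.] zmax 20.0 rect [588.1 -16.8] [134.4 39
[... 1468 characters left out ...]
 90.3] 15.3 rgb [154.5 135.5 112. ]
side glue_stick 0.37 uv [245. 159.] n 917 med [ 623. -221.    9.] zmax 23.0 rect [ 628.5 -228.2] [133.3 184.9] 7.7 rgb [ 82. 117. 206.]
side glue_stick 0.32 uv [213. 258.] n 270 med [616. 236.  29.] zmax 34.0 rect [618.3 227.7] [44.6 51.3] 2.5 rgb [97. 91. 51.]
side power_plug 0.59 uv [211. 256.] n 275 med [615. 234.  29.] zmax 34.0 rect [617.3 224.5] [42.3 56.7] 4.1 rgb [98. 91. 51.]
side white_mug 0.65 uv [192. 324.] n 1443 med [580. 462.  58.] zmax 95.0 rect [586.7 451.6] [ 77.4 108.1] 30.5 rgb [166. 153. 130.]
side black_pen_pot 0.97 uv [284. 120.] n 652 med [ 555. -401.   70.] zmax 122.0 rect [ 572.9 -496.3] [ 68.4 232.8] 11.9 rgb [59. 45. 35.]
54.275
```

View pics/end.png

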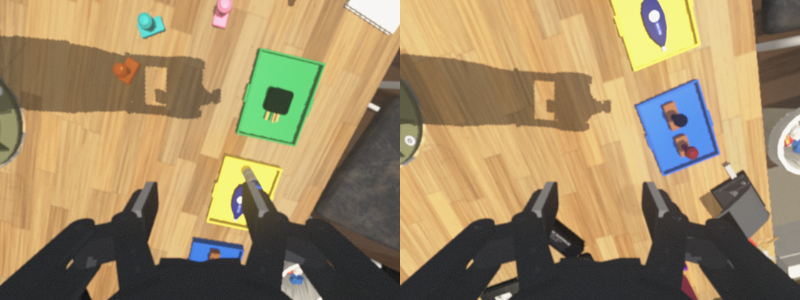

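View pics/ends.png

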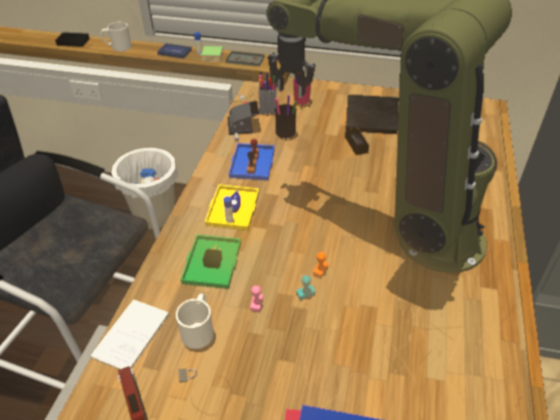

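All five things stand in the right trays: the plug is in green, the roller and glue stick in yellow, and both stamps in blue. Their tops read 4 mm above the given heights, so each rests on its tray floor. The mug (193,324) and the pen pot (284,120) have not moved, and the gripper is clear.

```bash
python3 -c "
from workcell import env
print(env.job_done())"
```

```text
the job is handed in; nothing more can be done
None
```

I handed the job in at about 54 s of the 131 s allowed. In the last pictures all five things rested on the floors of their correct trays, and the mug and pen pot had not moved; no verdict was returned.

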